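Weigh out thick steel washers on the spring scale

TASK

Weigh out a pack of the thick large-hole steel washers on the spring scale: thread them one at a time over the spindle of its pan and lower each one down until it lies on the pan or on the washer below, without letting it drop and without bearing the pan down to its stop. Stop adding when the pointer hangs free between the two jaws of the index. Leave the index as it is set, the remaining washers on the bench, and everything else where it lies.

Things in the scene. Friction and masses are not known exactly. Their poses are not given: they have to be found in the camera images.
- scale: Spring scale, fixed on the bench: grey housing 170 x 225 x 78 mm; above it a round aluminium pan (150 mm across, rim 3 mm) with an upright 20 mm steel spindle, flat-topped (1 mm chamfer), 50 mm tall above the pan's face; beside it, 112 mm to the scale's -y, a column 16 x 28 mm, its top 178 mm above the bench. Origin: on the bench under the scale's axis; z up.
- seat (a point): Centre of the carrier under the pan, at the height of the pan's face (145 mm above the bench unloaded); sinks with it. The pan sits loosely on the carrier: pan and spindle are 3 to 7 mm off this point, sideways, in a direction to be found, and stay so unless pushed with over 2.5 N. A washer enters only when centred on the spindle within about 2 mm; else it lands on the spindle's top.
- carrier (a joint): How far the carrier, pan and pointer have sunk, in m: 0 unloaded, grows as they sink, stop at 0.050. The spring gives about 5 mm per newton (202 N/m), so a washer let down on the pan sinks it by about 10 mm. Lightly damped: it comes to rest in under a second.
- index (a joint): Setting of the index, a clamp on the column, in m: the sink (value of joint carrier) at which the pointer is in the middle of the index gap. Between 0.021 and 0.031 here, so two or three washers are needed. It is held by friction and must not be moved.
- pointer (a point): Tip of the pointer, a flat dark steel bar 2 mm thick that reaches from the carrier past the +x side of the column; it moves with the carrier, 15 mm below the pan's face. Origin: middle of its thickness.
- gap (a point): Middle of the index gap: two dark steel jaws, one above the other, 14.5 mm apart, that stick out from the column's +x side. The pointer moves up and down between and past them without touching.
- washer0: One of four alike thick steel washers: 58 mm outside, 24 mm hole, 12 mm thick, about 0.2 kg (each a little different). Lies flat on the bench. Origin: on its axis, at its underside; z along the axis. It and its neighbours lie 80 mm or more apart, centre to centre.
- washer1: One of four alike thick steel washers: 58 mm outside, 24 mm hole, 12 mm thick, about 0.2 kg (each a little different). Lies flat on the bench. Origin: on its axis, at its underside; z along the axis. It and its neighbours lie 80 mm or more apart, centre to centre.
- washer2: One of four alike thick steel washers: 58 mm outside, 24 mm hole, 12 mm thick, about 0.2 kg (each a little different). Lies flat on the bench. Origin: on its axis, at its underside; z along the axis. It and its neighbours lie 80 mm or more apart, centre to centre.
- washer3: One of four alike thick steel washers: 58 mm outside, 24 mm hole, 12 mm thick, about 0.2 kg (each a little different). Lies flat on the bench. Origin: on its axis, at its underside; z along the axis. It and its neighbours lie 80 mm or more apart, centre to centre.
- small_bore: Bystander among the washers: same outside (58 mm) and thickness (12 mm) but a hole of only 14 mm, which does not pass the spindle. Origin: on its axis, at its underside.
- nut: Bystander among the washers: hexagon nut, 36 mm across flats, 19 mm high. Origin: centre of its underside.
- bolt: Bystander among the washers: short hexagon bolt standing on its head (head 41 mm across corners), 57 mm high. Origin: centre of its underside.
- offcut: Bystander among the washers: wooden block 55 x 40 x 30 mm high. Origin: centre of its underside.
- tape: Bystander: tape measure in a black case, 70 x 38 x 61 mm high, near the robot. Origin: centre of its underside.
- screwdriver: Bystander: screwdriver lying across the bench beyond the washers. Origin: under its middle.
- glue: Bystander: white glue bottle, 64 mm across, 170 mm high, on the far side of the bench. Origin: centre of its underside.
There are look-alikes about, which are no part of the job. What is shaped like the washer3 but yellow is not meant. What is shaped like the washer1 but orange is not meant.

How it is judged:
By the outcome, as a careful person would: the job done as asked, in the order asked, and still so for the second after the job is handed in, with the robot touching nothing.
It also fails if it takes over 72 s, if anything falls off the work surface, if the arm or the gripper's body presses on something with over 40 N, if the wrist force passes 120 N, or if a joint passes its speed limit or range.

ROBOT

A 7-joint arm with a two-finger parallel gripper is mounted at the origin on the work surface. World frame = base frame: x ahead of the robot, y to its left, z up, the work surface at z = 0. Lengths are in m, angles in rad, forces in N, time in s.
With the tool pointing down it reaches from about 0.35 to 0.9 m from the base axis. Payload 7.2 kg.
Tool frame: the origin (TCP) lies midway between the tips of the shut fingers; the grasp point (between the pads) lies 19 mm behind it; z points along the fingers, y is the line along which they close (so a half turn about z gives the same grasp; the last joint's range is limited). The gripper opens to 88 mm and grips with 3 to 60 N. Pads are 20 mm wide; open, the fingers measure 115 mm over their backs; the gripper's body (75 mm by 178 mm) begins 61 mm behind the grasp point.
Start: joints at [-1.249, 0.411, -0.013, 1.596, 0.006, 1.134, -0.082], TCP at [0.238, 0.578, 0.223] pointing down, gripper open.
Joint ranges: [-2.95, 2.95], [-0.29, 1.99], [-1.47, 1.44], [0.14, 2.54], [-1.03, 4.17], [0.13, 1.85], [-2.86, 2.86]. Speed limits (rad/s): [2.39, 2.39, 3.01, 3.01, 3.14, 3.14, 3.14].

INTERFACE

Orientations are given as a unit quaternion [x, y, z, w].
In Python, from bench import monitor, grab_frame, calibration, ctrl gives the robot as it stands.
- The arm moves only by the tool arm_command, never from a script. Its argument "steps" is a list of rows, each a list of 3 entries, a list of its own where there are three numbers: the shift along the tool's x, y, z in cm, then the turn about the tool's z in degrees, then the opening, from -1 (shut) to 1 (fully open). In form: [[[x, y, z], turn, claw], ...]. A call has 1 to 20 rows; each row is the pose to reach, as a shift and turn from the pose commanded when the call began, along the tool's axes at that moment; what a row does not reach only later rows make up. A row lasts 1/8 s, in which the tool goes at most 62.5 mm and 10.7 degrees, less where a joint would pass 70% of its speed; a pose out of reach is approached as far as the arm can. A call with a gripper value outside its range is refused whole. The fingers move at their own pace and stop on an object; "force" is the grip in N (left out, the last holds). Time passes only in rows, so rows that repeat a pose let the fingers close. It gives the time, the measured TCP pose, the force, the opening and the grip force at its end, in the units of the state.
- monitor.sense(): the state, without advancing time (a new reading comes with each control period).
- grab_frame(name): name is "scene" or "side" or "wrist"; returns the picture (384x512x3 uint8, red, green, blue); there is no depth.
- calibration(name): a dict with "vertical_fov" (degrees; the focal length in pixels is half the picture's height over the tangent of half this angle, whatever the lens; pixels are square), "cx", "cy" (the principal point, pixels), "pose" (4x4, takes a point from camera to world coordinates); the wrist camera has in their place "T_tool_cam" (4x4, takes a point from camera to tool coordinates, whose origin is the TCP and whose axes are the flange's). Camera axes: x right, y down, z forward; pixel columns grow to the right and rows downward; lengths in m; the calibration is good to about 2 mm. A picture is of the moment at which its call begins: read the wrist's pose just before it. calibration takes no time and is no camera call.
- ctrl.close_job(): hands the job in; it is judged then, once.
The state is a dict: "t": time; "q": joint angles; "joint_velocities": joint speeds; "joint_efforts": joint torques, N m; "eef_pos": TCP position; "tcp_rot": TCP orientation; "ft_force": force on the tool from outside, world axes, zero at the start; "torque": the same for the moment, N m; "width": opening from 0.0 (shut) to 1.0 (fully open); "grasp_force": force on a finger pad.
Only numpy, scipy, OpenCV 4.12 (cv2) and the standard library are available. Lean on these libraries where they do the work, as an engineer would, in place of code of your own. Each camera call takes 0.05 s, during which the arm holds its last target. There are 200 camera calls.

## Working session

There is one attempt and no reset: what is moved stays moved. The work goes in short steps, Python scripts to look and compute and a tool call to move; the robot and the scene stay as the last step left them, time stands still between calls to the robot, and variables do not carry over. Pictures are saved under pics/ and viewed, at most 10 in all, crops included, and the job is handed in when it is done.

Besides the shell and the picture viewer there is one more tool, called after ">>>" by a JSON object that holds its "api" and its "payload". arm_command: Moves the arm, as the interface text tells. Its arguments: {"type":"object","properties":{"steps":{"type":"array","items":{"type":"array"}},"force":{"type":"number"}},"required":["steps"]}

```bash
mkdir -p pics; python3 - <<'E'
from bench import monitor, grab_frame, calibration
import cv2, numpy as np
s=monitor.sense(); print({k:np.round(s[k],4).tolist() for k in s})
for n in ["scene","side","wrist"]:
    f=grab_frame(n); cv2.imwrite(f"pics/{n}0.png",f[:,:,::-1]); c=calibration(n); print(n,{k:np.round(v,4).tolist() for k,v in c.items()})
a=[cv2.imread(f"pics/{n}0.png") for n in ["scene","side"]]
cv2.imwrite("pics/scene0b.png",cv2.resize(a[0],(800,600),interpolation=cv2.INTER_CUBIC))
cv2.imwrite("pics/side0b.png",cv2.resize(a[1],(800,600),interpolation=cv2.INTER_CUBIC))
E
```

```text
{'t': 0.0, 'q': [-1.2492, 0.4119, -0.0127, 1.597, 0.0056, 1.1343, -0.0822], 'joint_velocities': [0.0003, -0.0007, 0.0017, 0.0003, -0.0008, 0.0009, -0.0002], 'joint_efforts': [-0.0003, -58.7948, 0.6421, -29.1064, -0.0536, 0.0185, 0.0002], 'eef_pos': [0.2374, 0.5776, 0.2218], 'tcp_rot': [0.1937, 0.9811, -0.0008, -0.0001], 'ft_force': [0.9241, -0.9988, -1.3218], 'torque': [-0.0315, -0.0223, -0.0172], 'grasp_force': 0.0, 'width': 0.9972}
scene {'vertical_fov': 57.8056, 'cx': 251.5778, 'cy': 189.1842, 'pose': [[-0.4812, 0.7272, -0.4895, 1.0259], [0.8766, 0.3955, -0.2741, 0.2651], [-0.0057, -0.561, -0.8278, 0.903], [0.0, 0.0, 0.0, 1.0]]}
side {'vertical_fov': 53.2746, 'cx': 255.1412, 'cy': 192.6433, 'pose': [[-0.9751, -0.1341, 0.1765, 0.3859], [-0.2205, 0.5063, -0.8337, 0.7282], [0.0225, -0.8519, -0.5233, 0.5689], [0.0, 0.0, 0.0, 1.0]]}
wrist {'vertical_fov': 60.7375, 'cx': 254.414, 'cy': 190.5154, 'T_tool_cam': [[-0.0007, -0.9537, -0.3009, 0.0832], [1.0, -0.0007, -0.0, -0.0002], [-0.0002, -0.3009, 0.9537, -0.1616], [0.0, 0.0, 0.0, 1.0]]}
```

View pics/scene0b.png

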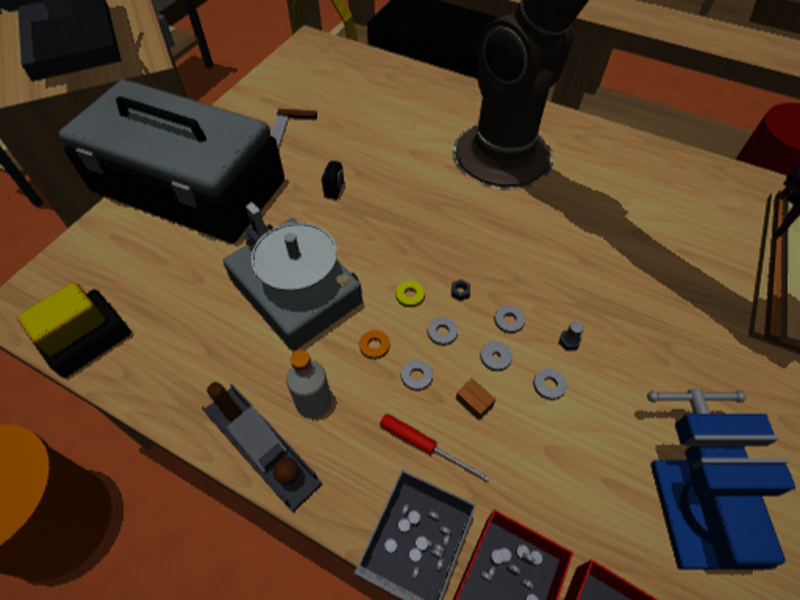

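View pics/side0b.png

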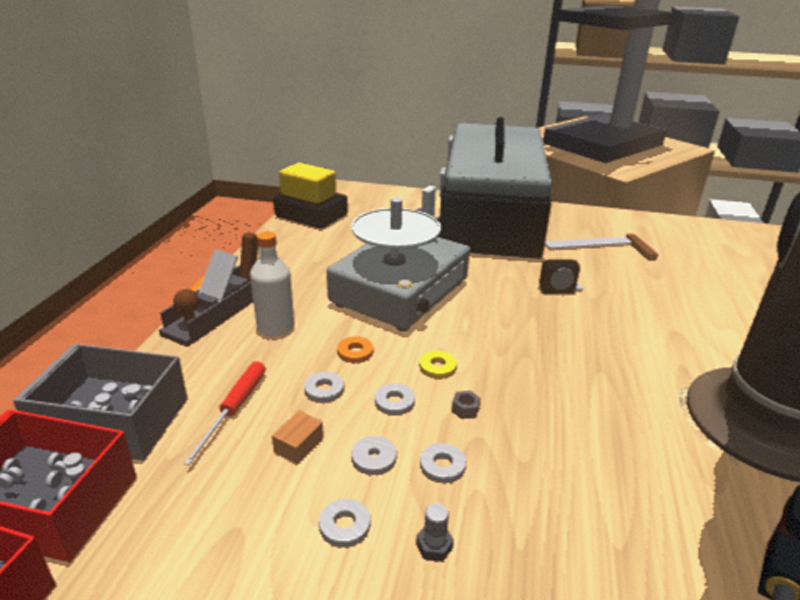

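The scene shows five grey rings at (417,375), (443,331), (509,319), (496,356) and (549,384), with the yellow look-alike at (410,293) and the orange one at (375,344). The ring at (496,356), which is (374,455) in the side view, seems to have the small hole. The spindle top is at (292,237) in the scene and (396,201) in the side view.

```bash
cat > h.py <<'E'
from bench import monitor, grab_frame, calibration
import cv2, numpy as np
from scipy.spatial.transform import Rotation as R
def cam(name, s=None):
    c=calibration(name); f=192/np.tan(np.radians(c["vertical_fov"]/2))
    K=np.array([[f,0,c["cx"]],[0,f,c["cy"]],[0,0,1]])
    if name=="wrist":
        T=np.eye(4); T[:3,:3]=R.from_quat(s["tcp_rot"]).as_matrix(); T[:3,3]=s["eef_pos"]
        return K,T@c["T_tool_cam"]
    return K,np.array(c["pose"])
def onplane(KT,uv,z):
    K,T=KT; d=T[:3,:3]@np.linalg.solve(K,[*uv,1]); return T[:3,3]+d*(z-T[2,3])/d[2]
def proj(KT,p):
    K,T=KT; v=K@(T[:3,:3].T@(np.asarray(p)-T[:3,3])); return v[:2]/v[2]
def tool(s,p):  # world point -> tool cm, relative to TCP
    return np.round(100*R.from_quat(s["tcp_rot"]).as_matrix().T@(np.asarray(p)-s["eef_pos"]),2)
def shot(name,fn,x0=0,y0=0,x1=512,y1=384,w=800):
    s=monitor.sense(); f=grab_frame(name); cv2.imwrite(f"pics/{fn}_raw.png",f[:,:,::-1])
    c=f[y0:y1,x0:x1,::-1]; k=w/(x1-x0); cv2.imwrite(f"pics/{fn}.png",cv2.resize(c,None,fx=k,fy=k,interpolation=cv2.INTER_CUBIC)); return s
E
python3 - <<'E'
from h import *
S=cam("scene");D=cam("side"); s=monitor.sense()
for n,a,b,z in [("A",(417,375),(324,386),.012),("B",(443,331),(395,398),.012),("C",(509,319),(443,462),.012),("small",(496,356),(374,455),.012),("E",(549,384),(345,522),.012),("spindle",(292,237),(396,201),.195),("nut",(460,289),(466,404),.01),("yellow",(410,293),(437,363),.012),("orange",(375,344),(355,349),.012),("column",(251,207),(429,187),.178),("bolt",(574,326),(436,510),.057)]:
    print(n,onplane(S,np.array(a)*.64,z).round(4),onplane(D,np.array(b)*.64,z).round(4))
print(R.from_quat(s["tcp_rot"]).as_matrix().round(3))
E
```

```text
A [0.6299 0.0911 0.012 ] [0.6261 0.0964 0.012 ]
B [0.5249 0.0922 0.012 ] [0.5211 0.0967 0.012 ]
C [0.4402 0.1919 0.012 ] [0.4363 0.1989 0.012 ]
small [0.5262 0.201  0.012 ] [0.5223 0.2082 0.012 ]
E [0.5331 0.3055 0.012 ] [0.528  0.3126 0.012 ]
spindle [ 0.5838 -0.1783  0.195 ] [ 0.5853 -0.1722  0.195 ]
nut [0.4199 0.0793 0.01  ] [0.4223 0.0823 0.01  ]
yellow [ 0.4775 -0.0034  0.012 ] [0.4772 0.0023 0.012 ]
orange [ 0.6109 -0.0071  0.012 ] [ 0.6082 -0.0011  0.012 ]
column [ 0.5501 -0.2952  0.178 ] [ 0.5516 -0.2946  0.178 ]
bolt [0.4275 0.3043 0.057 ] [0.4288 0.3094 0.057 ]
[[-0.925  0.38  -0.   ]
 [ 0.38   0.925 -0.001]
 [-0.    -0.001 -1.   ]]
```

>>> {"api": "arm_command", "payload": {"steps": [[[-5,-3.5,0],10,1],[[-10,-7.5,0],20,1],[[-15,-11,0],30,1],[[-20,-15,0],40,1],[[-25,-19,1],50,1],[[-30,-22.5,2],60,1],[[-35,-26,3],70,1],[[-40,-30,4],80,1],[[-44.8,-33.8,5],90,1],[[-44.8,-33.8,6],100,1],[[-44.8,-33.8,6],110,1],[[-44.8,-33.8,6],120,1],[[-44.8,-33.8,6],130,1],[[-44.8,-33.8,6],140,1],[[-44.8,-33.8,6],150,1],[[-44.8,-33.8,6],160,1],[[-44.8,-33.8,6],170,1],[[-44.8,-33.8,6],174,1],[[-44.8,-33.8,6],174,1]]}}

```text
t: 2.52
eef_pos: [0.5233, 0.0954, 0.1624]
tcp_rot: [0.99, -0.142, -0.0, 0.0]
ft_force: [-0.2, -0.7, -0.6]
width: 1.001
grasp_force: 0.0
```

```bash
python3 - <<'E'
from h import *
s=shot("wrist","w1")
print(s["t"],s["q"],s["eef_pos"],R.from_quat(s["tcp_rot"]).as_matrix().round(3),s["ft_force"])
print(proj(cam("wrist",s),[.523,.0945,.012])*800/512)
E
```

```text
2.525 [-0.91390542  0.4048375   0.83591766  1.93096151 -0.363466    0.96330796
 -1.76103645] [0.52328983 0.09535794 0.16243955] [[ 0.96 -0.28 -0.  ]
 [-0.28 -0.96 -0.  ]
 [-0.    0.   -1.  ]] [-0.21973185 -0.69383878 -0.55656979]
[398.75270852 274.26490361]
```

View pics/w1.png

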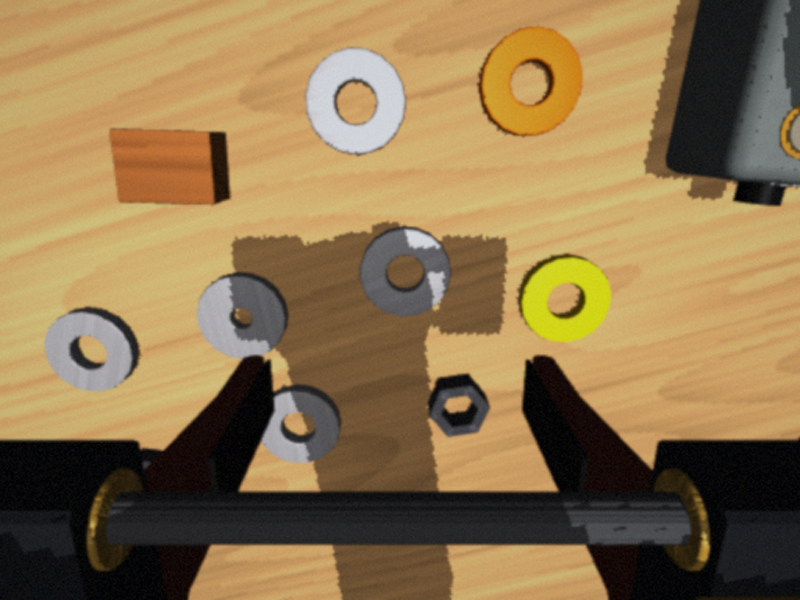

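The close view shows B as the grey ring with the large hole at (405,271), so it is right. The small bore is at (242,315), yellow at (565,298) and orange at (531,81), while A is at (356,101), C at about (301,424) and E at (91,349).

```bash
python3 - <<'E'
from h import *
s=monitor.sense(); W=cam("wrist",s)
for n,u in [("B",(405.5,271)),("A",(356,101)),("C",(301,424)),("E",(91,348)),("tip",(399,360))]:
    p=onplane(W,np.array(u)*.64,.012); print(n,p.round(4),tool(s,p))
print(onplane(cam("scene"),np.array((312,405))*.64,0.01))
E
```

```text
B [0.5239 0.0899 0.012 ] [ 0.21  0.51 15.05]
A [0.6279 0.0894 0.012 ] [10.21 -2.35 15.05]
C [0.439  0.1895 0.012 ] [-10.72  -6.69  15.05]
E [0.5316 0.3034 0.012 ] [ -5.01 -20.21  15.04]
tip [0.4664 0.1108 0.012 ] [-5.89  0.1  15.05]
[ 0.76812885 -0.04398676  0.01      ]
```

>>> {"api": "arm_command", "payload": {"steps": [[[0.1,0.3,5],0,1],[[0.2,0.5,10],0,1],[[0.2,0.5,14],0,1],[[0.2,0.5,15.8],0,1],[[0.2,0.5,15.8],0,1],[[0.2,0.5,15.8],0,0.2],[[0.2,0.5,15.8],0,0.2],[[0.2,0.5,15.8],0,-0.2],[[0.2,0.5,15.8],0,-0.2],[[0.2,0.5,15.8],0,-0.2]], "force": 20}}

```text
t: 3.82
eef_pos: [0.5244, 0.0902, 0.0053]
tcp_rot: [0.99, -0.142, 0.0, -0.0]
ft_force: [-1.4, -0.2, 7.0]
width: 0.648
grasp_force: 20.0
```

>>> {"api": "arm_command", "payload": {"steps": [[[0,0,-3],0,-0.2],[[0,0,-8],0,-0.2],[[0,0,-14],0,-0.2],[[1.5,5,-20],0,-0.2],[[3,10,-24.5],0,-0.2],[[4.5,15,-24.5],0,-0.2],[[6,20,-24.5],0,-0.2],[[7.2,23.7,-24.5],0,-0.2],[[7.2,23.7,-24.5],0,-0.2],[[7.2,23.7,-24.5],0,-0.2]]}}

```text
t: 5.08
eef_pos: [0.5262, -0.1571, 0.2492]
tcp_rot: [0.99, -0.142, -0.001, -0.0]
ft_force: [-0.8, 1.0, -2.7]
width: 0.645
grasp_force: 20.0
```

```bash
python3 - <<'E'
from h import *
s=shot("wrist","w2")
print(s["t"],s["q"],s["eef_pos"],s["ft_force"],s["width"])
W=cam("wrist",s);print(proj(W,[.5845,-.175,.195])*800/512)
E
```

```text
5.075 [-0.51989008  0.3523045   0.94396222  1.79009379 -0.31029738  1.15853852
 -1.3341105 ] [ 0.52615803 -0.15710246  0.24919142] [-0.80990966  0.97684337 -2.66263476] 0.6451339396968042
[399.15312111 191.25863189]
```

View pics/w2.png

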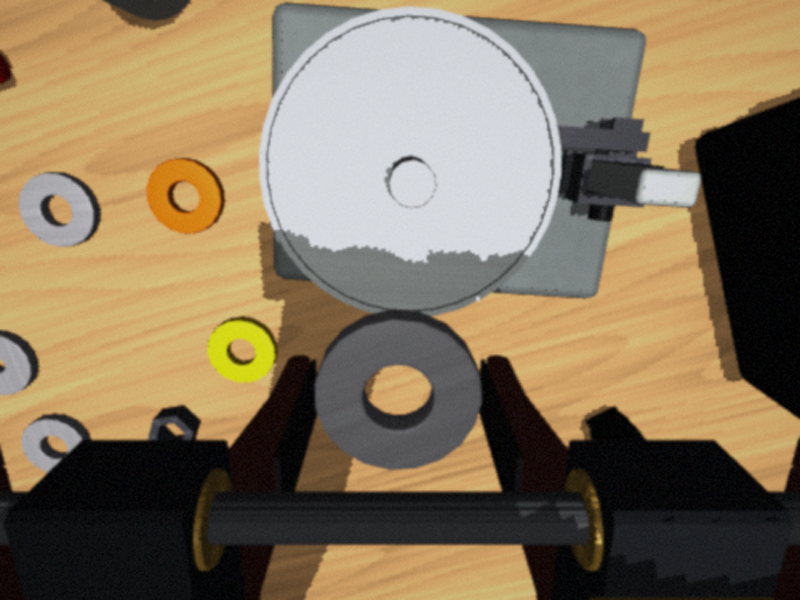

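The spindle top is at (412,184), with the column and dark jaws to the right at about (610,165). The held washer's face is near (398,395). I need an enlarged crop to read both exactly.

```bash
python3 - <<'E'
import cv2,numpy as np
f=cv2.imread("pics/w2_raw.png")
a=cv2.resize(f[92:142,235:295],(480,400),interpolation=cv2.INTER_CUBIC)   # x8
b=cv2.resize(f[192:302,198:312],None,fx=4,fy=4,interpolation=cv2.INTER_CUBIC) #x4
b=cv2.convertScaleAbs(b,alpha=2)
c=cv2.resize(f[70:145,350:455],(315*1,225*1),interpolation=cv2.INTER_CUBIC)
o=np.zeros((600,800,3),np.uint8); o[:400,:320]=a[:,80:400]; o[:440,330:330+456]=b; o[400:,:315][:200]=c[:200]
cv2.imwrite("pics/c2.png",o)
E
```

```text
(no output)
```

View pics/c2.png

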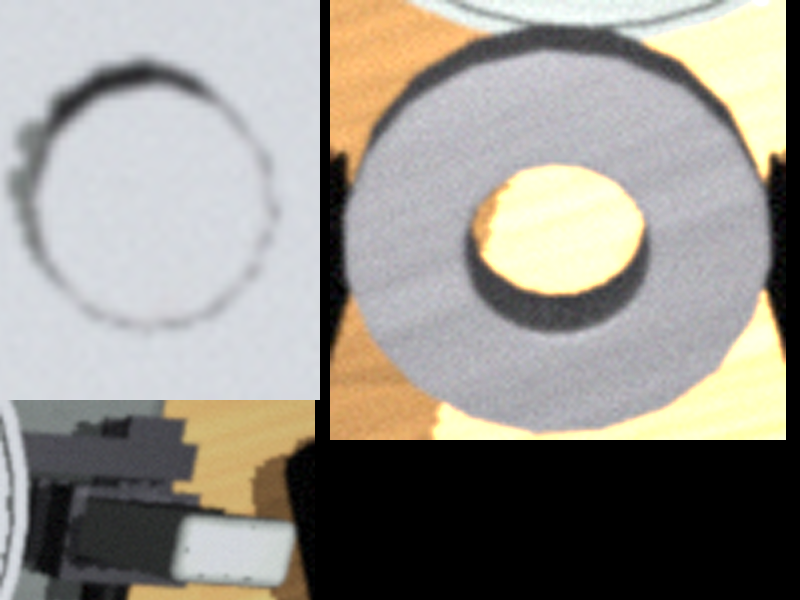

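The spindle's top face is centred at raw (264.1,117.6). The held washer's hole rim is centred at raw (254.6,253.6).

```bash
python3 - <<'E'
from h import *
s=monitor.sense(); W=cam("wrist",s)
a=onplane(W,(264.1,117.6),.195); b=onplane(W,(254.6,253.6),s["eef_pos"][2]+.0067)
print(a,b,tool(s,a),tool(s,b),tool(s,a)-tool(s,b))
E
```

```text
[ 0.5861073  -0.18050076  0.195     ] [ 0.52543485 -0.15639794  0.25590486] [6.41 0.64 5.41] [-0.09  0.02 -0.67] [6.5  0.62 6.08]
```

>>> {"api": "arm_command", "payload": {"steps": [[[0.5,0.6,3],0,-0.2],[[1,0.6,5.5],0,-0.2],[[1,0.6,6],0,-0.2],[[1,0.6,6],0,-0.2],[[1,0.6,6],0,-0.2]]}}

```text
t: 5.75
eef_pos: [0.5348, -0.1662, 0.1906]
tcp_rot: [0.99, -0.142, 0.001, -0.0]
ft_force: [-0.6, -0.8, -1.7]
width: 0.651
grasp_force: 20.0
```

```bash
python3 - <<'E'
from h import *
s=shot("wrist","w3",190,100,346,222)
print(s["t"],s["eef_pos"],s["ft_force"])
c=cv2.imread("pics/w3_raw.png")[110:310,190:320]; c=cv2.convertScaleAbs(cv2.resize(c,None,fx=3,fy=3,interpolation=cv2.INTER_CUBIC),alpha=1.3); cv2.imwrite("pics/w3.png",c)
E
```

```text
5.75 [ 0.53481846 -0.16616924  0.19060955] [-0.57181363 -0.78351412 -1.74072924]
```

View pics/w3.png

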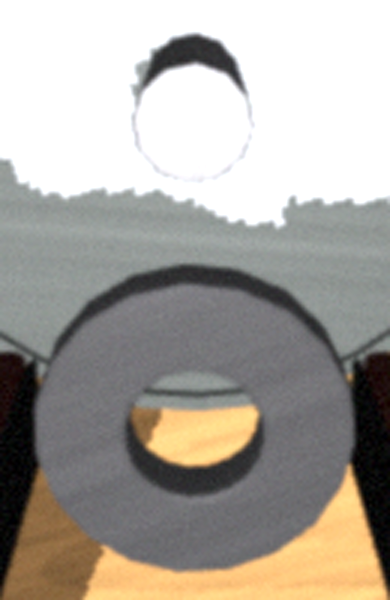

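The spindle top is at raw (254.3,150.5) and the washer hole at raw (254.8,254.0). Their faces are level.

```bash
python3 - <<'E'
from h import *
s=monitor.sense(); W=cam("wrist",s)
a=onplane(W,(254.3,150.5),.195); b=onplane(W,(254.8,254.0),s["eef_pos"][2]+.0067)
print(a,b,tool(s,a),tool(s,b),tool(s,a)-tool(s,b))
E
```

```text
[ 0.58619056 -0.18131592  0.195     ] [ 0.53362587 -0.1661747   0.19729758] [ 5.35  0.01 -0.43] [-0.12  0.03 -0.67] [ 5.47 -0.02  0.24]
```

>>> {"api": "arm_command", "payload": {"steps": [[[0,0,-2.6],0,-0.2],[[2,0,-2.6],0,-0.2],[[4,0,-2.6],0,-0.2],[[5.5,0,-2.5],0,-0.2],[[5.5,0,-2.2],0,-0.2],[[5.5,0,-1.7],0,-0.2],[[5.5,0,-1.3],0,-0.2],[[5.5,0,-1.0],0,-0.2],[[5.5,0,-0.7],0,-0.2],[[5.5,0,-0.4],0,-0.2],[[5.5,0,-0.4],0,-0.2]]}}

```text
t: 7.18
eef_pos: [0.587, -0.1818, 0.1934]
tcp_rot: [0.99, -0.142, -0.0, -0.0]
ft_force: [-0.7, 0.5, -2.4]
width: 0.644
grasp_force: 20.0
```

```bash
python3 - <<'E'
from h import *
s=shot("wrist","w4"); W=cam("wrist",s)
print(s["t"],s["eef_pos"],s["ft_force"],s["torque"],s["width"],proj(W,s["eef_pos"]+np.array([0,0,.0067])))
E
```

```text
7.175 [ 0.58702223 -0.18179485  0.1934217 ] [-0.7266448   0.51278375 -2.39471744] [-0.03926712  0.17873162  0.01121562] 0.6444207975111192 [254.26264808 252.0184985 ]
```

>>> {"api": "arm_command", "payload": {"steps": [[[0,0,1],0,-0.2],[[0,0,2],0,-0.2],[[0,0,2.8],0,-0.2],[[0,0,3.4],0,-0.2],[[0,0,3.8],0,-0.2],[[0,0,4.1],0,-0.2],[[0,0,4.4],0,-0.2],[[0,0,4.7],0,-0.2],[[0,0,5.0],0,-0.2],[[0,0,5.2],0,-0.2],[[0,0,5.2],0,-0.2],[[0,0,5.2],0,-0.2],[[0,0,5.2],0,-0.2]]}}

```text
t: 8.85
eef_pos: [0.5872, -0.1819, 0.1418]
tcp_rot: [0.99, -0.142, 0.0, 0.0]
ft_force: [-0.8, -1.0, -0.1]
width: 0.645
grasp_force: 20.0
```

```bash
python3 - <<'E'
from h import *
s=shot("wrist","w5")
print(s["t"],s["eef_pos"],s["ft_force"],s["torque"],s["q"])
E
```

```text
8.85 [ 0.58722645 -0.18189828  0.14178097] [-0.79383566 -0.96443765 -0.07384965] [-0.02694065  0.10913004  0.00432938] [-0.34135605  0.58711722  0.82030059  1.74883347 -0.4940533   1.02454102
 -1.1956202 ]
```

View pics/w5.png

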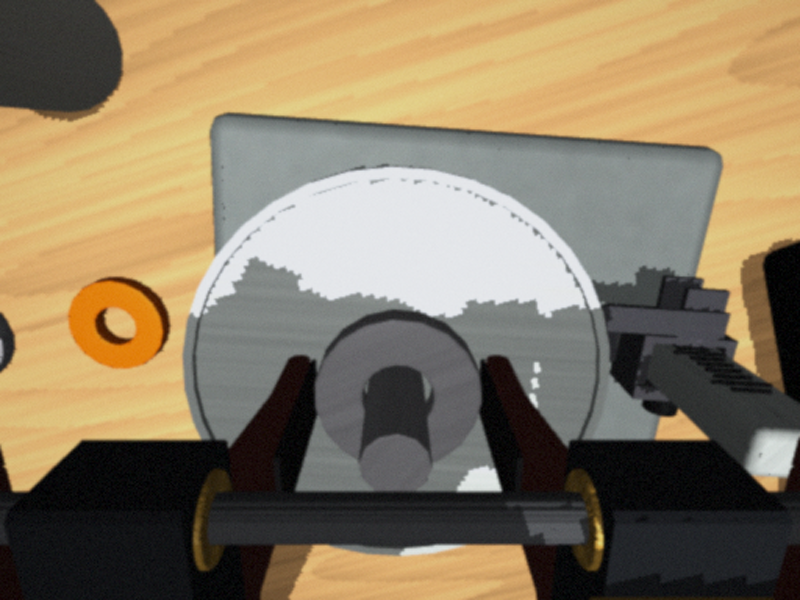

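The first washer is threaded on the spindle, and the ft reading shows the pan carrying nearly all of its weight. I'll lower 1 mm more, release, and go for washer C.

>>> {"api": "arm_command", "payload": {"steps": [[[0,0,0.1],0,-0.2],[[0,0,0.1],0,1],[[0,0,0.1],0,1],[[0,0,0.1],0,1],[[0,0,-2],0,1],[[0,0,-6],0,1],[[0,0,-10],0,1],[[-3,-4,-11],0,1],[[-6,-8,-11],0,1],[[-9.5,-12,-11],0,1],[[-13,-16,-11],0,1],[[-16,-20,-9],0,1],[[-19,-24,-6],0,1],[[-22,-28,-3],0,1],[[-24.6,-31.5,0],0,1],[[-24.6,-31.5,3],0,1],[[-24.6,-31.5,3],0,1],[[-24.6,-31.5,3],0,1]]}}

```text
t: 11.15
eef_pos: [0.4408, 0.1891, 0.1132]
tcp_rot: [0.99, -0.143, 0.001, -0.001]
ft_force: [-0.2, 0.1, 0.2]
width: 1.003
grasp_force: 0.0
```

```bash
python3 - <<'E'
from h import *
s=shot("wrist","w6"); W=cam("wrist",s)
print(s["t"],s["eef_pos"],s["ft_force"],s["q"],s["width"])
f=cv2.imread("pics/w6_raw.png"); u=proj(W,[.439,.1895,.012]); print(u)
h=cv2.cvtColor(f,cv2.COLOR_BGR2HSV); m=((h[...,1]<60)&(h[...,2]>45)).astype(np.uint8)
m=cv2.morphologyEx(m,cv2.MORPH_OPEN,np.ones((3,3)))
n,l,st,c=cv2.connectedComponentsWithStats(m)
for i in range(1,n):
    if st[i,4]>300: print(st[i],c[i], tool(s,onplane(W,st[i,:2]+st[i,2:4]/2-.5,.012)))
E
```

```text
11.15 [0.44082061 0.18912188 0.11318704] [-0.21394158  0.12254905  0.23130791] [-1.15317534  0.3827004   0.81103935  2.09807667 -0.38378321  0.80899828
 -1.96588293] 1.002779854465163
[254.66477714 192.78845101]
[ 173   58   74   76 4166] [209.13154105  95.55208833] [ 7.68 -3.45 10.13]
[  45   92   74   72 3487] [ 81.26555779 127.23114425] [  5.25 -13.71  10.14]
[363 156  50  45 983] [387.42522889 177.76602238] [ 1.09 11.06 10.11]
[ 218  163   67   64 2819] [251.31358638 194.22915928] [-0.35 -0.28 10.12]
[105 224  42  24 328] [125.19817073 233.0945122 ] [ -4.14 -11.33  10.13]
[ 92 253  32  29 689] [106.57329463 266.73584906] [ -7.27 -13.33  10.13]
[ 362  327   80   22 1541] [403.42764439 336.67229072] [-15.05  14.37  10.08]
```

>>> {"api": "arm_command", "payload": {"steps": [[[-0.3,-0.25,5],0,1],[[-0.3,-0.25,9],0,1],[[-0.3,-0.25,10.8],0,1],[[-0.3,-0.25,10.8],0,1],[[-0.3,-0.25,10.8],0,0.2],[[-0.3,-0.25,10.8],0,-0.2],[[-0.3,-0.25,10.8],0,-0.2],[[-0.3,-0.25,10.8],0,-0.2],[[-0.3,-0.25,10.8],0,-0.2],[[-0.3,-0.25,6],0,-0.2],[[-0.3,-0.25,0],0,-0.2],[[2,4,-5],0,-0.2],[[4.5,8,-10],0,-0.2],[[7,12,-13],0,-0.2],[[10,16.5,-13],0,-0.2],[[13,21,-13],0,-0.2],[[16,26,-13],0,-0.2],[[19,31.5,-13],0,-0.2],[[19,31.5,-10],0,-0.2],[[19,31.5,-7.7],0,-0.2]], "force": 20}}

```text
t: 13.7
eef_pos: [0.5325, -0.1673, 0.1873]
tcp_rot: [0.99, -0.143, -0.001, 0.0]
ft_force: [0.1, 0.5, -2.3]
width: 0.653
grasp_force: 20.0
```

>>> {"api": "arm_command", "payload": {"steps": [[[0,0,0],0,-0.2],[[0,0,0],0,-0.2],[[0,0,0],0,-0.2]]}}

```text
t: 14.08
eef_pos: [0.534, -0.166, 0.1897]
tcp_rot: [0.99, -0.142, 0.001, -0.0]
ft_force: [-0.3, -0.5, -2.6]
width: 0.648
grasp_force: 20.0
```

```bash
python3 - <<'E'
from h import *
s=shot("wrist","w7"); W=cam("wrist",s)
print(s["t"],s["eef_pos"],s["ft_force"],s["width"],proj(W,[.5862,-.1813,.185]))
c=cv2.imread("pics/w7_raw.png")
a=cv2.convertScaleAbs(cv2.resize(c[110:310,190:320],None,fx=3,fy=3,interpolation=cv2.INTER_CUBIC),alpha=1.3)
b=cv2.convertScaleAbs(cv2.resize(c[100:300,370:506],None,fx=3,fy=3,interpolation=cv2.INTER_CUBIC),alpha=1.3); cv2.imwrite("pics/w7.png",np.hstack([a,b]))
E
```

```text
14.075 [ 0.53400071 -0.16598822  0.18967141] [-0.34720905 -0.47111362 -2.64658256] 0.6482332317550221 [254.28716719 145.56395086]
```

View pics/w7.png

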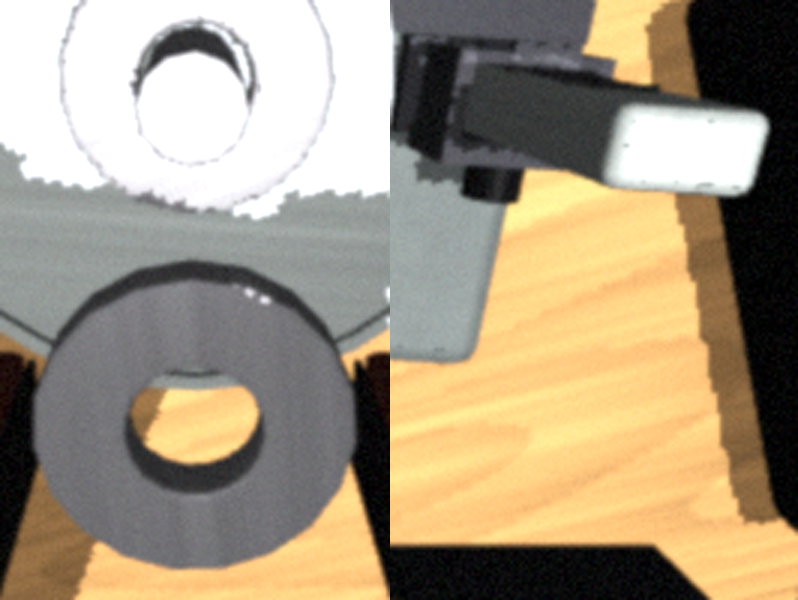

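The spindle top at raw (253.8,145.7) is where I predicted it. The held washer's hole is at (254.5,253.8). The first washer lies flat around the spindle.

>>> {"api": "arm_command", "payload": {"steps": [[[0,0,-2],0,-0.2],[[2,0,-2.2],0,-0.2],[[4,0,-2.2],0,-0.2],[[5.5,0,-2],0,-0.2],[[5.5,0,-1.6],0,-0.2],[[5.5,0,-1.2],0,-0.2],[[5.5,0,-0.7],0,-0.2],[[5.5,0,-0.2],0,-0.2],[[5.5,0,0.3],0,-0.2],[[5.5,0,0.8],0,-0.2],[[5.5,0,0.8],0,-0.2]]}}

```text
t: 15.5
eef_pos: [0.5859, -0.1815, 0.1802]
tcp_rot: [0.99, -0.142, -0.0, -0.0]
ft_force: [1.2, -0.4, -1.7]
width: 0.652
grasp_force: 20.0
```

```bash
python3 - <<'E'
from h import *
s=monitor.sense(); print(s["eef_pos"],s["ft_force"],s["torque"])
E
```

```text
[ 0.58591858 -0.18145277  0.18018269] [ 1.20994515 -0.4404117  -1.74366573] [0.05477607 0.17983422 0.00206612]
```

>>> {"api": "arm_command", "payload": {"steps": [[[0.1,0,0],0,-0.2],[[0.1,0,0],0,-0.2]]}}

```text
t: 15.75
eef_pos: [0.5873, -0.182, 0.1808]
tcp_rot: [0.99, -0.142, 0.0, 0.0]
ft_force: [0.3, 0.4, -2.8]
width: 0.649
grasp_force: 20.0
```

```bash
python3 - <<'E'
from h import *
s=shot("wrist","w8"); print(s["eef_pos"],s["ft_force"],s["torque"])
grab_frame("wrist"); s=monitor.sense(); print(s["eef_pos"],s["ft_force"])
E
```

```text
[ 0.58731588 -0.18196063  0.18084392] [ 0.26538795  0.42102459 -2.82204293] [-0.00113922  0.18234035  0.03320144]
[ 0.58721118 -0.18187641  0.18077173] [ 0.234413   -0.61380805 -1.41348141]
```

>>> {"api": "arm_command", "payload": {"steps": [[[0,0,1],0,-0.2],[[0,0,1.8],0,-0.2],[[0,0,2.4],0,-0.2],[[0,0,2.8],0,-0.2],[[0,0,3.1],0,-0.2],[[0,0,3.4],0,-0.2],[[0,0,3.6],0,-0.2],[[0,0,3.8],0,-0.2],[[0,0,3.8],0,-0.2],[[0,0,3.8],0,-0.2],[[0,0,3.8],0,-0.2]]}}

```text
t: 17.23
eef_pos: [0.5871, -0.1819, 0.1427]
tcp_rot: [0.99, -0.142, 0.0, 0.0]
ft_force: [-0.3, 0.1, -0.5]
width: 0.649
grasp_force: 20.0
```

```bash
python3 - <<'E'
from h import *
for i in range(4):
    s=monitor.sense(); print(s["t"],s["eef_pos"].round(4) if hasattr(s["eef_pos"],'round') else s["eef_pos"],s["ft_force"],s["torque"]); grab_frame("wrist")
E
```

```text
17.225 [ 0.5871 -0.1819  0.1427] [-0.25695668  0.06511532 -0.48717192] [-0.02187484  0.38850998 -0.00951996]
17.275 [ 0.5872 -0.1819  0.1427] [-0.59435059 -0.45538057  0.12100581] [-0.02996467  0.33519545  0.02615925]
17.325 [ 0.5871 -0.1819  0.1427] [-0.75403546 -0.56516972 -0.02818904] [-0.02818887  0.3303092  -0.0254039 ]
17.375 [ 0.5872 -0.1819  0.1427] [-1.08475152  1.27018508 -0.1640408 ] [-0.01605921  0.26977248  0.01694546]
```

>>> {"api": "arm_command", "payload": {"steps": [[[0,0,0.05],0,-0.2],[[0,0,0.05],0,1],[[0,0,0.05],0,1],[[0,0,0.05],0,1],[[0,0,-2],0,1],[[0,0,-6],0,1],[[3,3,-7],0,1],[[6,5,-7],0,1],[[8.7,7,-7],0,1],[[8.7,7,-7],0,1],[[8.7,7,-7],0,1],[[8.7,7,-7],0,1]]}}

```text
t: 18.92
eef_pos: [0.6508, -0.2723, 0.2132]
tcp_rot: [0.99, -0.142, 0.0, -0.0]
ft_force: [0.1, 0.2, 0.6]
width: 1.005
grasp_force: 0.0
```

```bash
python3 - <<'E'
from h import *
s=shot("wrist","w9",220,130,400,310,w=600); W=cam("wrist",s)
print(s["t"],s["eef_pos"],s["ft_force"],s["q"])
for z in (.178,.104): print(proj(W,[.551,-.295,z]))
f=cv2.imread("pics/w9_raw.png"); u=proj(W,[.551,-.295,.12]); print(u)
a=cv2.imread("pics/w9_raw.png")
x,y=int(u[0]),int(u[1]); x0=max(0,min(x-50,412)); y0=max(0,min(y-60,264)); print(x0,y0)
c=cv2.resize(a[y0:y0+120,x0:x0+100],None,fx=5,fy=5,interpolation=cv2.INTER_CUBIC)
o=np.zeros((600,800,3),np.uint8); o[:,:500]=cv2.convertScaleAbs(c,alpha=1.8); o[:225,500:]=cv2.resize(a,(300,225)); cv2.imwrite("pics/w9.png",o)
E
```

```text
18.925 [ 0.65082763 -0.27231359  0.21318373] [0.05721637 0.16038141 0.56307625] [-0.1734155   0.68409622  0.85893043  1.42596995 -0.5255682   1.26977222
 -1.12612548]
[322.55866631 334.5132651 ]
[307.10098345 278.25077643]
[309.81551524 288.13106157]
259 228
```

View pics/w9.png

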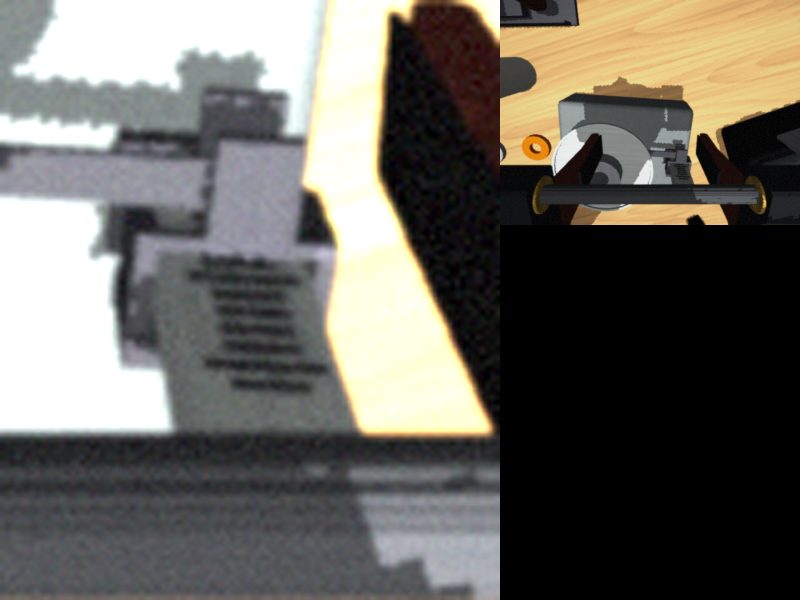

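The pointer bar comes in from the left and ends beside two dark jaws at about crop (255,190) and (245,110). To get heights I'll compare the jaws across the four viewpoints in one montage.

```bash
python3 - <<'E'
import cv2,numpy as np
P=[]
for n,x,y in [("w2",350,72),("w5",388,172),("w7",365,85),("w9",255,235)]:
    c=cv2.resize(cv2.imread(f"pics/{n}_raw.png")[y:y+60,x:x+80],(400,300),interpolation=cv2.INTER_CUBIC)
    c=(255*(c/255.)**.45).astype(np.uint8)
    for k in range(0,80,10): cv2.line(c,(k*5,0),(k*5,4),(0,0,255),1); cv2.line(c,(0,k*5),(4,k*5),(0,0,255),1)
    P.append(c)
cv2.imwrite("pics/m.png",np.vstack([np.hstack(P[:2]),np.hstack(P[2:])]))
E
```

```text
(no output)
```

View pics/m.png

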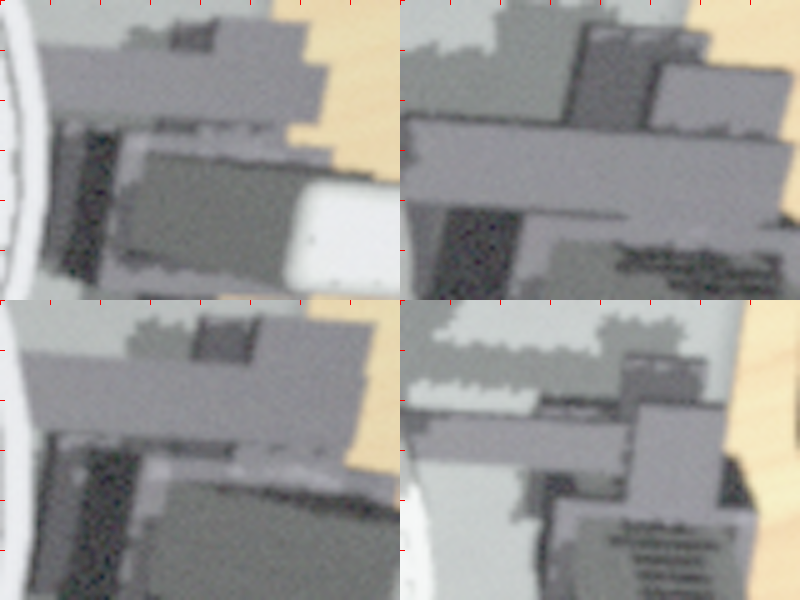

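```bash
cat > tri.py <<'E'
from h import *
from scipy.optimize import least_squares
Q=[.99,-.142,0,0]
V={"w2":[.52616,-.15710,.24919],"w5":[.58723,-.18190,.14178],"w7":[.53400,-.16599,.18967],"w9":[.65083,-.27231,.21318]}
C={k:cam("wrist",{"tcp_rot":Q,"eef_pos":v}) for k,v in V.items()}
def tri(name,obs,z=None):
    r=least_squares(lambda p:np.concatenate([proj(C[k],p)-u for k,u in obs.items()]),[.56,-.3,.11])
    o=R.from_euler("z",-16.3,degrees=True).as_matrix().T@(r.x-[.586,-.181,0])
    print(name,r.x.round(4),"scale frame",o.round(4),"res",r.fun.round(1))
tri("upL",{"w9":(303,256),"w5":(440.4,185),"w7":(416.6,88.6),"w2":(393.6,76)})
tri("upR",{"w9":(320,256),"w5":(466.4,186.4),"w7":(440,89.6),"w2":(411,77)})
tri("loL",{"w9":(299.4,246.4),"w5":(425,177.6),"w7":(405,88.6),"w2":(384.4,76.4)})
tri("loR",{"w9":(316,246.4),"w5":(449.6,178.4)})
Rz=R.from_euler("z",-16.3,degrees=True).as_matrix().T
for k,u,s in [("w5",(466.4,200),.0085),("w7",(438.6,97.4),.0098),("w2",(415.4,85),0.),("w9",(301,259),.0198)]:
    p=onplane(C[k],u,.131-s); print("pointer front",k,(Rz@(p-[.586,-.181,0])).round(4))
E
python3 tri.py
```

```text
upL [ 0.581  -0.2969  0.1141] scale frame [ 0.0277 -0.1127  0.1141] res [ 0.  -0.3 -0.   0.3  0.4 -0.1 -0.4  0. ]
upR [ 0.576  -0.3117  0.1144] scale frame [ 0.0271 -0.1282  0.1144] res [ 0.5  0.4 -0.2  0.  -0.5 -0.2  0.4 -0.2]
loL [ 0.5813 -0.2962  0.0968] scale frame [ 0.0278 -0.1119  0.0968] res [ 0.2  0.2 -0.1  0.  -0.1 -0.3  0.2  0.2]
loR [ 0.5769 -0.3111  0.0976] scale frame [ 0.0278 -0.1275  0.0976] res [ 0.3  0.6 -0.2 -0.4]
pointer front w5 [ 0.0213 -0.1244  0.1225]
pointer front w7 [ 0.022  -0.1248  0.1212]
pointer front w2 [ 0.0203 -0.1249  0.131 ]
pointer front w9 [ 0.0228 -0.1115  0.1112]
```

>>> {"api": "arm_command", "payload": {"steps": [[[-1,0,2],0,1],[[-2,0,4],0,1],[[-2.5,0,5.5],0,1],[[-2.5,0,5.5],0,1],[[-2.5,0,5.5],0,1],[[-2.5,0,5.5],0,1]]}}

```text
t: 19.73
eef_pos: [0.6275, -0.2668, 0.1585]
tcp_rot: [0.99, -0.142, 0.001, 0.0]
ft_force: [-0.3, 0.1, 0.7]
width: 1.001
grasp_force: 0.0
```

```bash
cat > col.py <<'E'
from h import *
import sys,json
s=shot("wrist",sys.argv[1]); json.dump({k:np.asarray(s[k]).tolist() for k in ("eef_pos","tcp_rot")},open(f"{sys.argv[1]}.json","w"))
W=cam("wrist",s); Rz=R.from_euler("z",-16.3,degrees=True).as_matrix()
w=lambda p: Rz@np.array(p)+[.586,-.181,0]
g=cv2.imread(f"pics/{sys.argv[1]}_raw.png",0).astype(float)
print(s["t"],s["eef_pos"])
for n,p in [("jawUp L,R",[.0277,-.1127,.1142]),("R",[.0277,-.128,.1142]),("jawLo L",[.0277,-.1127,.0972]),("R",[.0277,-.128,.0972]),("ptr",[.0213,-.104,.1112]),("ptrtip",[.0213,-.1248,.1112])]: print(n,proj(W,w(p)).round(1))
for yy in (-.096,-.100,-.104,-.108,-.116,-.120,-.124):
    c=proj(W,w([.0213,yy,.1112])); x=int(round(c[0])); y=int(round(c[1]))-22
    print(yy,"col",x,"rows from",y, g[y:y+40,x-1:x+2].mean(1).round().astype(int).tolist())
E
python3 col.py v1
```

```text
19.725 [ 0.62753438 -0.26681153  0.15845328]
jawUp L,R [313.7 263.5]
R [335.3 263.5]
jawLo L [309.8 252.1]
R [330. 252.]
ptr [300.4 269.3]
ptrtip [329.2 269.3]
-0.096 col 289 rows from 247 [163, 146, 104, 82, 81, 81, 82, 79, 81, 80, 82, 84, 67, 38, 20, 27, 56, 77, 75, 48, 57, 78, 85, 87, 89, 86, 87, 87, 87, 86, 84, 78, 59, 35, 26, 26, 26, 23, 24, 23]
-0.1 col 295 rows from 247 [137, 138, 116, 91, 82, 80, 79, 80, 78, 79, 81, 79, 71, 42, 22, 20, 43, 76, 69, 44, 47, 79, 86, 88, 88, 86, 85, 89, 88, 87, 87, 82, 71, 40, 25, 23, 23, 20, 18, 32]
-0.104 col 300 rows from 247 [155, 152, 132, 95, 81, 79, 78, 80, 78, 79, 80, 86, 91, 68, 33, 22, 41, 67, 53, 34, 40, 75, 86, 86, 86, 87, 86, 85, 88, 86, 87, 87, 83, 68, 59, 57, 56, 50, 38, 28]
-0.108 col 306 rows from 247 [80, 80, 80, 79, 77, 78, 75, 77, 77, 77, 76, 73, 70, 50, 30, 23, 25, 33, 36, 35, 35, 61, 83, 88, 86, 84, 87, 87, 85, 83, 87, 85, 83, 66, 42, 35, 44, 49, 38, 24]
-0.116 col 317 rows from 247 [80, 80, 75, 55, 31, 34, 41, 45, 44, 44, 44, 43, 43, 43, 38, 26, 23, 39, 44, 44, 43, 47, 65, 81, 88, 88, 86, 87, 85, 87, 86, 87, 86, 87, 87, 88, 86, 84, 85, 85]
-0.12 col 323 rows from 247 [130, 152, 152, 126, 63, 31, 38, 46, 44, 44, 44, 45, 43, 42, 40, 29, 24, 33, 40, 44, 43, 43, 48, 66, 82, 89, 87, 88, 86, 88, 87, 85, 87, 88, 87, 86, 87, 86, 86, 87]
-0.124 col 328 rows from 247 [120, 151, 158, 144, 93, 48, 45, 54, 55, 59, 61, 69, 75, 79, 85, 57, 29, 31, 38, 42, 44, 51, 69, 81, 85, 86, 87, 89, 87, 88, 88, 87, 87, 85, 87, 88, 85, 84, 84, 85]
```

>>> {"api": "arm_command", "payload": {"steps": [[[-1,-1,-4],0,1],[[-2,-1,-9],0,1],[[-6,-3,-9],0,1],[[-10,-6,-9],0,1],[[-11.7,-6.9,-7],0,1],[[-11.7,-6.9,-3.5],0,1],[[-11.7,-6.9,-3.2],0,1],[[-11.7,-6.9,-3.2],0,1],[[-11.7,-6.9,-3.2],0,1]]}}

```text
t: 20.9
eef_pos: [0.5348, -0.1682, 0.1908]
tcp_rot: [0.99, -0.142, 0.001, 0.0]
ft_force: [-0.1, 0.3, 0.0]
width: 1.0
grasp_force: 0.0
```

```bash
python3 col.py v2; python3 - <<'E'
from h import *
Q=[.99,-.142,0,0]; Rz=R.from_euler("z",-16.3,degrees=True).as_matrix()
w=lambda p: Rz@np.array(p)+[.586,-.181,0]
for n,e in [("w9",[.65083,-.27231,.21318]),("w7",[.53400,-.16599,.18967])]:
    W=cam("wrist",{"tcp_rot":Q,"eef_pos":e}); g=cv2.imread(f"pics/{n}_raw.png",0).astype(float)
    for yy in (-.096,-.1,-.104,-.116,-.12,-.124):
        c=proj(W,w([.0213,yy,.1112 if n=="w9" else .1212])); x=int(round(c[0])); y=int(round(c[1]))-16
        print(n,yy,c.round(1),"col",x,"rows from",y,g[y:y+24,x-1:x+2].mean(1).round().astype(int).tolist())
E
```

```text
20.9 [ 0.53478252 -0.16815164  0.19083816]
jawUp L,R [413.1  90.7]
R [435.1  90.6]
jawLo L [402.5  90.5]
R [423.1  90.5]
ptr [397.6 100.1]
ptrtip [426.9 100. ]
-0.096 col 386 rows from 78 [119, 118, 119, 121, 122, 122, 121, 121, 117, 120, 117, 120, 121, 120, 122, 116, 107, 100, 99, 97, 80, 69, 68, 70, 69, 70, 68, 68, 69, 69, 70, 70, 68, 67, 66, 55, 59, 46, 29, 17]
-0.1 col 392 rows from 78 [120, 123, 121, 122, 121, 120, 122, 123, 123, 124, 121, 112, 82, 65, 59, 57, 56, 57, 58, 56, 61, 68, 67, 68, 68, 66, 68, 68, 70, 66, 69, 67, 69, 68, 67, 57, 36, 33, 38, 53]
-0.104 col 398 rows from 78 [120, 119, 120, 122, 121, 121, 121, 122, 123, 121, 121, 121, 113, 89, 75, 62, 54, 54, 50, 48, 50, 57, 65, 65, 68, 65, 68, 68, 67, 66, 68, 67, 67, 66, 64, 55, 35, 28, 28, 31]
-0.108 col 403 rows from 78 [119, 117, 119, 120, 118, 119, 119, 119, 120, 121, 114, 97, 68, 53, 37, 28, 28, 30, 27, 28, 35, 48, 61, 66, 66, 65, 65, 66, 67, 64, 60, 62, 64, 63, 64, 58, 40, 29, 27, 30]
-0.116 col 414 rows from 78 [122, 120, 120, 121, 121, 120, 122, 118, 120, 119, 117, 97, 69, 60, 63, 63, 65, 67, 65, 66, 67, 65, 65, 
[... 1521 characters left out ...]
83 [129, 129, 128, 129, 128, 123, 109, 95, 70, 56, 50, 50, 49, 49, 60, 69, 69, 72, 72, 68, 71, 70, 72, 72]
w7 -0.104 [407.7  98.5] col 408 rows from 83 [126, 127, 128, 126, 114, 82, 64, 40, 35, 34, 33, 31, 33, 36, 48, 64, 69, 71, 72, 71, 70, 72, 70, 72]
w7 -0.116 [425.4  98.5] col 425 rows from 83 [111, 112, 112, 114, 110, 92, 74, 70, 70, 67, 71, 71, 71, 70, 70, 70, 71, 68, 71, 68, 69, 69, 67, 68]
w7 -0.12 [431.3  98.5] col 431 rows from 82 [175, 175, 175, 176, 177, 173, 146, 94, 71, 71, 69, 69, 71, 70, 69, 67, 71, 67, 68, 68, 68, 69, 68, 68]
w7 -0.124 [437.3  98.5] col 437 rows from 82 [173, 174, 175, 177, 178, 179, 167, 114, 76, 71, 71, 72, 75, 79, 84, 89, 94, 99, 89, 83, 89, 99, 107, 115]
```

```bash
python3 - <<'E'
from h import *
import json
from scipy.optimize import least_squares
Q=[.99,-.142,0,0]; Rz=R.from_euler("z",-16.3,degrees=True).as_matrix()
w=lambda p: Rz@np.array(p)+[.586,-.181,0]
C={"w9":cam("wrist",dict(tcp_rot=Q,eef_pos=[.65083,-.27231,.21318])),"w7":cam("wrist",dict(tcp_rot=Q,eef_pos=[.534,-.16599,.18967]))}
for k in("v1","v2"): C[k]=cam("wrist",json.load(open(k+".json")))
def fit(n,y,obs,x=None):
    f=lambda p:[proj(C[k],w([p[0],y,p[1]]))[1]-r for k,r in obs.items()]+([] if x is None else [(p[0]-x)*5e3])
    r=least_squares(f,[.022,.11],x_scale=.01); print(n,(1e3*r.x).round(2),r.fun.round(2)); return r.x
a=fit("ptr top",-.104,{"v1":267.6,"w9":259.5,"v2":98.9})
b=fit("up top",-.12,{"v1":264.1,"w9":256.2,"v2":89.8,"w7":88.45})
c=fit("up bottom",-.12,{"v1":261.6,"v2":89.8,"w7":88.45})
d=fit("lo top",-.12,{"v1":253.0},x=b[0]); e=fit("lo bottom",-.12,{"v1":250.6,"w9":245.7},x=b[0])
E
```

```text
ptr top [ 22.08 110.42] [ 0.17 -0.23  0.01]
up top [ 28.02 115.55] [ 0.01 -0.02  0.38 -0.38]
up bottom [ 28.01 112.03] [-0.    0.37 -0.37]
lo top [28.02 99.28] [0. 0.]
lo bottom [28.02 95.45] [-0.01  0.02  0.  ]
```

By the fit, the pointer's middle is about 4 mm above the gap centre. The limit is 6.25 mm, so it hangs free with two washers. A third would take it about 6 mm below centre, onto the lower jaw, so two is the right number. I'll withdraw the arm and hand in.

>>> {"api": "arm_command", "payload": {"steps": [[[-2,0,-4],0,1],[[-5,0,-8],0,1],[[-5,0,-10],0,1],[[-5,0,-10],0,1],[[-5,0,-10],0,1],[[-5,0,-10],0,1]]}}

```text
t: 21.7
eef_pos: [0.4858, -0.1533, 0.2888]
tcp_rot: [0.99, -0.142, -0.001, 0.0]
ft_force: [-0.4, 0.1, -0.8]
width: 1.001
grasp_force: 0.0
```

```bash
python3 -c "
from bench import ctrl; print(ctrl.close_job())"
```

```text
the job is handed in; nothing more can be done
None
```

I threaded two large-hole steel washers onto the spindle and stopped there, with the pointer measured about 2 mm clear below the upper jaw; the arm is clear and the job was handed in at about 22 s, with no verdict returned.

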